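# Pin a swing-top test cell through its stacked flow plates

### The job

Close up the fuel-cell test cell: swing its cover back over the housing, then take the alignment pin from its block and push it down through the cover, both graphite flow plates and into the housing until the pin's collar sits flush on the cover, and let go. The two flow plates have drifted out of line, so feel for each hole and bring the plates into line with the pin; graphite is brittle, so never push the pin against the cell with more than about 40 N. Leave the other things on the bench alone.

Things in the scene. Friction and masses are not known exactly. Their poses are not given: they have to be found in the camera images.
- cell: Fixed aluminium test-cell housing, 98 (x) x 170 (y) mm, side walls 43 mm high; origin at the centre of its underside, z up. In its well, on a 25 mm thick floor, lie two graphite flow plates (each 64 x 150 x 8 mm) one on the other, undersides 25.5 and 34.5 mm above the bench; the cover swings over them.
- pivot (a point): On the axis of the upright pivot stud, level with the cover's top (55.5 mm above the bench), at y = +55 mm of the housing. Both flow plates and the cover turn about this vertical axis and stay where they are left: about 3 N at the pin hole drags one of them round. A nut stands 13 mm above this point.
- base_hole (a point): Mouth of the 13.8 mm pin hole in the housing floor, at x = 0, y = -55 mm, z = 25 mm of the housing, straight through the 25 mm floor. All holes must line up here. Each flow plate's 13.8 mm hole is 110 mm from the pivot but up to 8.3 mm off line, to either side along the arc about the pivot; stops at 8.8 mm either way. Their poses are not given.
- cover (a joint): Angle of the swing cover about the pivot stud: 0 = closed (its hole over the housing's hole), positive = swung out towards the housing's -x side (clockwise from above), range -0.09 to 1.15 rad. Stays where it is left.
- cover_knob (a point): On the axis of the cover's upright black knob, 20 mm thick and 34 mm tall, 22 mm above the cover's top; the knob is 55 mm from the pivot, half-way to the pin hole. Its height is the height to grip it at.
- cover_hole (a point): Mouth of the cover's 13.8 mm pin hole, 110 mm from the pivot, in the cover's top face, which is 55.5 mm above the bench. The cover is an aluminium plate 98 x 170 x 12 mm. Besides the knob it carries six screw heads 3 mm high along its long edges, 40 mm either side of its middle line, and two hose fittings 18 mm high, 26 mm either side of that line near the pivot.
- pin_block: Fixed white plastic block, 60 x 60 x 52 mm, with one upright 14 mm hole through its middle in which the pin stands, its collar resting on the block (tip 4 mm above the bench); origin at the centre of its underside.
- pin_grip (a point): On the pin's axis at mid-grip, 74 mm above its tip; z points from tip to grip. The pin stands upright, 92 mm long, about 120 g: round steel shank 12 mm thick, 48 mm long, nose tapered to 9 mm over the last 2.5 mm; above it a collar 22 mm across, 4 mm thick; above that a black grip 40 mm tall, 26 mm along the pin's x, 14 mm along its y (take it across y).
- pin_tip (a point): Centre of the pin's lower end. With the pin fully home it lies 17.5 mm below the mouth of the housing's hole.
- spare_plate: Bystander: a loose spare graphite flow plate lying flat, 64 x 150 x 8 mm.
- marker: Bystander: marker pen lying flat, 134 mm long.
- tape: Bystander: roll of tape, 72 mm across, 19 mm tall.
- petri: Bystander: covered dish, 91 mm across, 15 mm tall.
- reagent: Bystander: small capped bottle, 42 mm across, 80 mm tall.
- tweezers: Bystander: steel forceps lying flat, 127 mm long.

How it is judged:
By the outcome, as a careful person would: the job done as asked, in the order asked, and still so for the second after the job is handed in, with the robot touching nothing.
It also fails if it takes over 72 s, if anything falls off the work surface, if the arm or the gripper's body presses on something with over 40 N, if the wrist force passes 120 N, or if a joint passes its speed limit or range.

### The arm

A 7-joint arm with a two-finger parallel gripper is mounted at the origin on a cart in front of the work surface, level with it; the furniture and walls round the work are solid. World frame = base frame: x ahead of the robot, y to its left, z up, the work surface at z = 0. Lengths are in m, angles in rad, forces in N, time in s.
With the tool pointing down it reaches from about 0.425 to 0.8 m from the base axis. Payload 8.3 kg.
Tool frame: the origin (TCP) lies midway between the tips of the shut fingers; the grasp point (between the pads) lies 19 mm behind it; z points along the fingers, y is the line along which they close (so a half turn about z gives the same grasp; the last joint's range is limited). The gripper opens to 85 mm and grips with 20 to 120 N. Pads are 22 mm wide; open, the fingers measure 114 mm over their backs; the gripper's body (76 mm by 85 mm) begins 54 mm behind the grasp point. The pads swing forward as they close: fully open they stand 13 mm farther back than shut.
Start: joints at [-1.341, 0.383, 0.016, 1.37, -0.006, 1.388, -0.046], TCP at [0.18, 0.598, 0.231] pointing down, gripper open.
Joint ranges: [-2.95, 2.95], [-0.25, 2.06], [-1.52, 1.56], [0.18, 2.33], [-1.44, 4.58], [0.02, 2.06], [-3.01, 3.01]. Speed limits (rad/s): [2.39, 2.39, 3.01, 3.01, 3.14, 3.14, 3.14].

### API

Orientations are given as a unit quaternion [w, x, y, z].
In Python, from station import env gives the robot as it stands.
- The arm moves only by the tool carry_out, never from a script. Its argument "moves" is a list of rows, each a list of 5 numbers: the closure, from -1 (fully open) to 1 (shut), then the shift along the tool's x, y, z in units of 0.04 m (1.0 is 0.04 m), then the turn about the tool's z in units of 5 degrees (1.0 is 5 degrees). In form: [[grip, tx, ty, tz, yaw], ...]. A call has 1 to 20 rows; each row shifts and turns the commanded pose from where the row before left it, along the tool's axes as they then stand; what a row does not reach is not made up. A row lasts 1/12 s, in which the tool goes at most 41.7 mm and 7.16 degrees, less where a joint would pass 70% of its speed; a pose out of reach is approached as far as the arm can. A call with a number of a shift or a turn outside -1 to 1 is refused whole. A call with a gripper value outside its range is refused whole. The fingers move at their own pace and stop on an object; "grip_force" is the grip in N (left out, the last holds). Time passes only in rows, so rows that do not move let the fingers close. It gives the time, the measured TCP pose, the force, the opening and the grip force at its end, in the units of the state.
- env.get_obs(): the state, without advancing time (a new reading comes with each control period).
- env.grab_frame(name): name is "scene" or "top" or "wrist"; returns a dict with "frame" (420x560x3 uint8, red, green, blue), "camera_matrix" (3x3 intrinsics, pixels), "rvec" (rotation vector, rad) and "tvec" (3), from world to camera coordinates, as OpenCV has them; the wrist camera has in their place "mount" (4x4, takes a point from camera to tool coordinates, whose origin is the TCP and whose axes are the flange's). Camera axes: x right, y down, z forward; pixel columns grow to the right and rows downward; lengths in m; the calibration is good to about 2 mm. A picture is of the moment at which its call begins: read the wrist's pose just before it. There is no depth.
- env.close_job(): hands the job in; it is judged then, once.
The state is a dict: "t": time; "joint_pos": joint angles; "joint_vel": joint speeds; "tau": joint torques, N m; "eef_pos": TCP position; "orientation": TCP orientation; "contact_force": force on the tool from outside, world axes, zero at the start; "moment": the same for the moment, N m; "finger_gap": finger opening in m; "gripper_force": force on a finger pad.
Only numpy, scipy, OpenCV 4.12 (cv2) and the standard library are available. Lean on these libraries where they do the work, as an engineer would, in place of code of your own. Each camera call takes 0.05 s, during which the arm holds its last target. There are 200 camera calls.

## Working session

There is one attempt and no reset: what is moved stays moved. The work goes in short steps, Python scripts to look and compute and a tool call to move; the robot and the scene stay as the last step left them, time stands still between calls to the robot, and variables do not carry over. Pictures are saved under pics/ and viewed, at most 10 in all, crops included, and the job is handed in when it is done.

Besides the shell and the picture viewer there is one more tool, called after ">>>" in YAML: its name, and indented under it one key for each argument. carry_out: Moves the arm, as the interface text tells. Shifts and turns lie within -1 to 1; 1 stands for 0.04 m of shift or 5 degrees of turn. Its arguments: {"type":"object","properties":{"moves":{"type":"array"},"grip_force":{"type":"number"}},"required":["moves"]}

```bash
mkdir -p pics; cat > h.py <<'E'
import numpy as np, cv2
from station import env
def grab(n):
    o=env.get_obs(); f=env.grab_frame(n); K=np.array(f["camera_matrix"])
    if n=="wrist":
        w,x,y,z=o["orientation"]; from scipy.spatial.transform import Rotation as R
        T=np.eye(4);T[:3,:3]=R.from_quat([x,y,z,w]).as_matrix();T[:3,3]=o["eef_pos"]
        M=T@np.array(f["mount"]); Rc,c=M[:3,:3],M[:3,3]
    else:
        Rw=cv2.Rodrigues(np.array(f["rvec"],float))[0]; Rc=Rw.T; c=-Rc@np.array(f["tvec"],float).ravel()
    return f["frame"],K,Rc,c,o
def ray(K,Rc,c,u,v,z):
    d=Rc@np.linalg.inv(K)@np.array([u,v,1.]); return c+d*(z-c[2])/d[2]
def proj(K,Rc,c,p):
    q=K@(Rc.T@(np.array(p,float)-c)); return q[:2]/q[2]
def save(fr,name): cv2.imwrite("pics/"+name,cv2.cvtColor(fr,cv2.COLOR_RGB2BGR))
E
python3 - <<'E'
from h import *
for n in("top","scene"):
    f,K,Rc,c,o=grab(n); save(f,n+"0.png"); np.savez(n+"0.npz",f=f,K=K,Rc=Rc,c=c); print(n,c,K[0,0])
print(o)
E
```

```text
top [-0.23554192 -0.38143091  1.28720006] 511.51395768246306
scene [-0.17975534 -0.61175984  0.74389031] 484.7779919624166
{'t': 0.05, 'joint_pos': array([-1.34090749,  0.38423902,  0.01641913,  1.37111425, -0.00631178,
        1.38816809, -0.04649414]), 'joint_vel': array([-1.65213214e-04,  1.08270679e-03, -3.68216468e-05, -1.06972894e-03,
       -9.92193718e-04,  1.96164186e-03, -6.19157895e-05]), 'tau': array([ 4.15540577e-03, -6.29694629e+01,  8.48689992e-01, -3.73127532e+01,
        1.66988937e-02,  1.08670755e-02, -6.39863083e-05]), 'eef_pos': array([0.18023887, 0.59795322, 0.23029673]), 'orientation': array([-1.18588202e-04,  1.45859236e-01,  9.89304908e-01, -9.31985581e-04]), 'contact_force': array([-0.19592242,  0.72862024,  0.91746724]), 'moment': array([-0.0432845 , -0.02235421,  0.0266318 ]), 'gripper_force': 0.0, 'finger_gap': 0.08515429490153996}
```

View pics/top0.png

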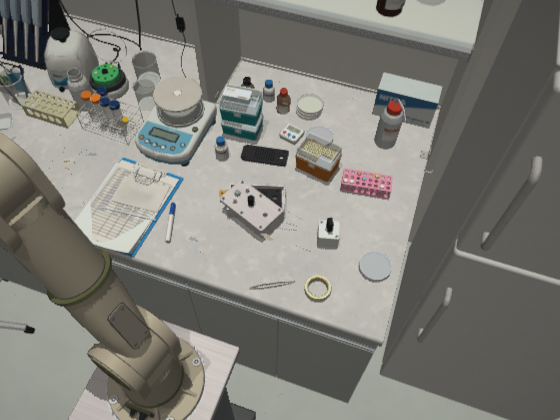

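View pics/scene0.png

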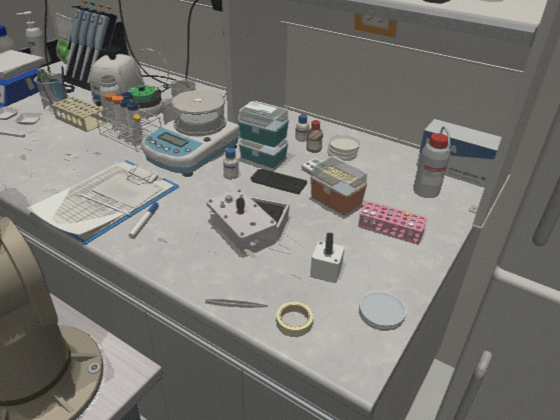

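The top view shows the cell and swung cover around (255,205), with the knob at (251,201) and the pin block at (329,230). I'll enlarge both.

```bash
python3 - <<'E'
from h import *
a=np.load("top0.npz");b=np.load("scene0.npz")
A=cv2.resize(a["f"][170:250,210:350],None,fx=5.6,fy=5.6,interpolation=cv2.INTER_CUBIC)[:300*2]
save(A,"topz.png")
B=cv2.resize(b["f"][180:285,200:350],None,fx=5.3,fy=5.3,interpolation=cv2.INTER_CUBIC); save(B,"scz.png")
for n,u,v,z in(("knob",251,200,.094),("pin",329.5,221,.112),("block",328,232,.052)):
    print(n,ray(a["K"],a["Rc"],a["c"],u,v,z))
E
```

```text
knob [ 0.52386736 -0.04819679  0.094     ]
pin [ 0.52015264 -0.27923099  0.112     ]
block [ 0.52191851 -0.28028959  0.052     ]
```

View pics/topz.png

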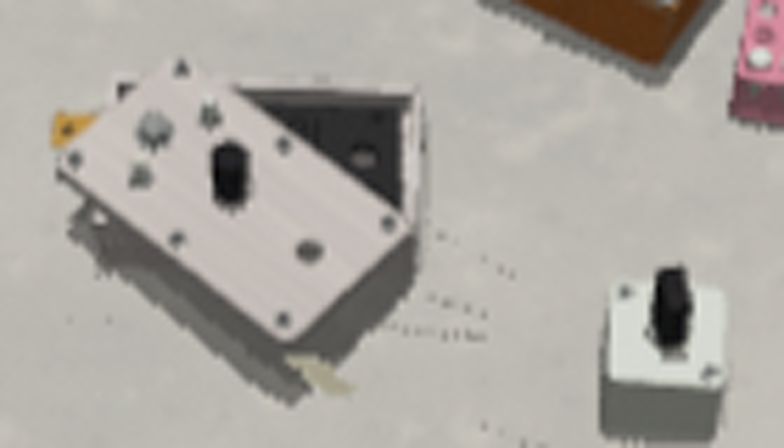

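View pics/scz.png

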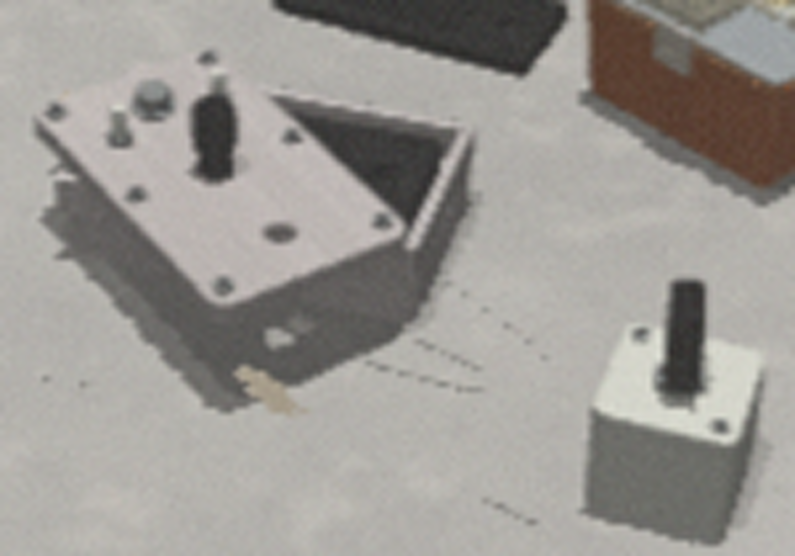

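The crops show the nut at (155,130), knob top at (230,152), cover hole at (309,250), a visible plate hole at (362,158) and the housing's far corner at (416,86). In the second crop the nut is at (153,98), the cover hole at (280,233) and the corner at (470,128).

```bash
python3 - <<'E'
from h import *
a=np.load("top0.npz");b=np.load("scene0.npz")
def T(u,v,z): return ray(a["K"],a["Rc"],a["c"],210+u/5.6,170+v/5.6,z)[:2]
def S(u,v,z): return ray(b["K"],b["Rc"],b["c"],200+u/5.3,180+v/5.3,z)[:2]
np.set_printoptions(precision=4,suppress=True)
piv=[T(155,128,.066),S(153,95,.066)]; hol=[T(309,250,.0555),S(280,233,.0555)]
cor=[T(416,86,.043),S(470,128,.043)]
print("piv",piv,"hole",hol,"corner",cor)
print("plate hole",T(362,158,.0425))
print("knob",T(230,152,.0945),S(214,100,.0945), "knob base",S(214,178,.0555),T(232,208,.0555))
print("pin top",T(671,272,.096),S(687,285,.096))
p=np.mean(piv,0);h=np.mean(hol,0);c=np.mean(cor,0)
d=h-p;print(np.linalg.norm(d),np.arctan2(d[1],d[0]))
# corner in housing frame rel pivot: (+49,-140)
e=c-p;th=np.arctan2(e[1],e[0])-np.arctan2(-.140,.049);print("housing yaw",th,np.linalg.norm(e))
bdir=np.array([np.sin(th),-np.cos(th)]);print("base hole",p+.11*bdir,"angle cover",np.arctan2(bdir[1],bdir[0])-np.arctan2(d[1],d[0]))
# block top corners
print([T(*q,.052) for q in((612,287),(724,287),(722,385),(610,380))])
E
```

```text
piv [array([0.5522, 0.0055]), array([0.5526, 0.002 ])] hole [array([ 0.5144, -0.0942]), array([ 0.515 , -0.0964])] corner [array([ 0.6407, -0.109 ]), array([ 0.6411, -0.113 ])]
plate hole [ 0.5865 -0.0974]
knob [ 0.5329 -0.045 ] [ 0.5341 -0.0477] knob base [ 0.5298 -0.0497] [ 0.5253 -0.0477]
pin top [ 0.5384 -0.2765] [ 0.5399 -0.2779]
0.1059092822275609 -1.9343544973545117
housing yaw 0.3205518779072428 0.14492423633429313
base hole [ 0.587  -0.1007] angle cover 0.6841100484668579
[array([ 0.548 , -0.2467]), array([ 0.5674, -0.3006]), array([ 0.5111, -0.3153]), array([ 0.4949, -0.2617])]
```

```bash
cat >> h.py <<'E'
def plan(x,y,z,ang,n,grip,start=None):
    """rows to bring TCP to x,y,z with tool-y at world angle ang, in n rows; rounded to 0.01"""
    from scipy.spatial.transform import Rotation as R
    o=env.get_obs(); p=np.array(o["eef_pos"]); w,a,b,c=o["orientation"]; M=R.from_quat([a,b,c,w]).as_matrix()
    th=np.arctan2(M[1,1],M[0,1]); g=np.array([x,y,z])
    if start is not None: p=np.array(start[:3]);th=start[3]
    dth=(ang-th+np.pi/2)%np.pi-np.pi/2 if abs(ang-th)<np.pi/2 else ang-th
    yaw=round(-np.degrees(dth)/5/n,2); rows=[]
    for i in range(n):
        d=(g-p)/(n-i); yv=np.array([np.cos(th),np.sin(th)]); xv=np.array([-yv[1],yv[0]])
        r=[round(float(v),2) for v in (d[:2]@xv/.04,d[:2]@yv/.04,-d[2]/.04)]
        p=p+.04*np.array([*(r[0]*xv+r[1]*yv),-r[2]]); th-=np.radians(5*yaw); rows.append([grip,*r,yaw])
    print(rows); return [*p,th]
def tang():
    from scipy.spatial.transform import Rotation as R
    o=env.get_obs(); w,a,b,c=o["orientation"]; M=R.from_quat([a,b,c,w]).as_matrix(); print(M.round(3).tolist()); return np.arctan2(M[1,1],M[0,1])
E
python3 - <<'E'
from h import *
print(tang()); f,K,Rc,c,o=grab("wrist"); print((c-o["eef_pos"]).round(4),Rc.round(2))
plan(.51,-.05,.23,-.364,20,-1)
E
```

```text
[[-0.957, 0.289, -0.0], [0.289, 0.957, -0.002], [-0.0, -0.002, -1.0]]
1.2780992129145625
[-0.0623  0.0204  0.1426] [[ 0.29  0.93  0.25]
 [ 0.96 -0.28 -0.08]
 [-0.    0.26 -0.97]]
[[-1, -0.63, -0.66, 0.0, np.float64(0.94)], [-1, -0.68, -0.6, 0.0, np.float64(0.94)], [-1, -0.73, -0.55, 0.0, np.float64(0.94)], [-1, -0.77, -0.48, 0.0, np.float64(0.94)], [-1, -0.81, -0.42, 0.0, np.float64(0.94)], [-1, -0.84, -0.35, 0.0, np.float64(0.94)], [-1, -0.86, -0.28, 0.0, np.float64(0.94)], [-1, -0.88, -0.21, 0.0, np.float64(0.94)], [-1, -0.9, -0.14, 0.0, np.float64(0.94)], [-1, -0.91, -0.06, 0.0, np.float64(0.94)], [-1, -0.91, 0.01, 0.0, np.float64(0.94)], [-1, -0.9, 0.09, 0.0, np.float64(0.94)], [-1, -0.89, 0.16, 0.0, np.float64(0.94)], [-1, -0.88, 0.23, 0.0, np.float64(0.94)], [-1, -0.86, 0.3, 0.0, np.float64(0.94)], [-1, -0.83, 0.37, 0.0, np.float64(0.94)], [-1, -0.79, 0.44, 0.0, np.float64(0.94)], [-1, -0.76, 0.5, 0.0, np.float64(0.94)], [-1, -0.71, 0.57, 0.01, np.float64(0.94)], [-1, -0.67, 0.62, 0.0, np.float64(0.94)]]
```

>>> carry_out:
  moves:
    - [-1,-0.63,-0.66,0,0.94]
    - [-1,-0.68,-0.6,0,0.94]
    - [-1,-0.73,-0.55,0,0.94]
    - [-1,-0.77,-0.48,0,0.94]
    - [-1,-0.81,-0.42,0,0.94]
    - [-1,-0.84,-0.35,0,0.94]
    - [-1,-0.86,-0.28,0,0.94]
    - [-1,-0.88,-0.21,0,0.94]
    - [-1,-0.9,-0.14,0,0.94]
    - [-1,-0.91,-0.06,0,0.94]
    - [-1,-0.91,0.01,0,0.94]
    - [-1,-0.9,0.09,0,0.94]
    - [-1,-0.89,0.16,0,0.94]
    - [-1,-0.88,0.23,0,0.94]
    - [-1,-0.86,0.3,0,0.94]
    - [-1,-0.83,0.37,0,0.94]
    - [-1,-0.79,0.44,0,0.94]
    - [-1,-0.76,0.5,0,0.94]
    - [-1,-0.71,0.57,0,0.94]
    - [-1,-0.67,0.62,0,0.94]

```text
t: 1.82
eef_pos: [0.5104, -0.0514, 0.2314]
orientation: [0.0, 0.824, 0.567, 0.0]
contact_force: [0.6, 0.4, 0.8]
finger_gap: 0.0853
gripper_force: 0.0
```

```bash
python3 - <<'E'
from h import *
print(tang()); f,K,Rc,c,o=grab("wrist"); print(o["eef_pos"],o["contact_force"],o["t"]); save(f,"w1.png"); np.savez("w1.npz",f=f,K=K,Rc=Rc,c=c)
E
```

```text
[[0.358, 0.934, 0.0], [0.934, -0.358, 0.0], [0.0, 0.0, -1.0]]
-0.3661717536637588
[ 0.51044246 -0.05141697  0.23138625] [0.57973152 0.35495566 0.82589161] 1.8167
```

View pics/w1.png

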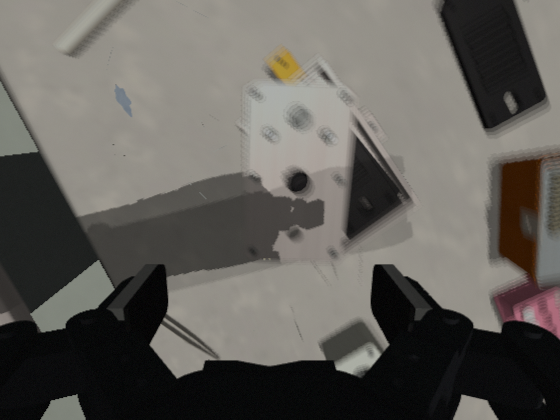

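The wrist view (slightly blurred) shows the knob at (299,182), nut (299,115), cover hole (294,236), fittings (270,133)/(327,134) and housing corner (411,203).

```bash
python3 - <<'E'
from h import *
np.set_printoptions(precision=4,suppress=True)
a=np.load("w1.npz");r=lambda u,v,z:ray(a["K"],a["Rc"],a["c"],u,v,z)[:2]
p=r(299,113,.066);k=r(299,181,.0895);h=r(294,236,.0555);c=r(411,203,.043)
print("piv",p,"knob",k,"hole",h,"corner",c)
for n,q in(("hole",h),("knob",k),("corner",c)):
    d=q-p;print(n,np.linalg.norm(d),np.arctan2(d[1],d[0]))
e=c-p;print("yaw",np.arctan2(e[1],e[0])-np.arctan2(-.140,.049))
d=(h-p)/np.linalg.norm(h-p)
for q in (r(270,133,.073),r(327,134,.073)): print("fit",(q-p)@d)
plan(k[0],k[1],.14,-.364,5,0)
E
```

```text
piv [0.5608 0.0096] knob [ 0.5401 -0.0422] hole [ 0.5178 -0.0984] corner [ 0.6382 -0.1119]
hole 0.11622453049683372 -1.9497609893634023
knob 0.05578364291267352 -1.9503792787762102
corner 0.1440530526175788 -1.0035384080929932
yaw 0.2305830993151763
fit 0.01704620574202069
fit 0.017289397878265084
[[0, 0.13, 0.1, 0.46, np.float64(-0.04)], [0, 0.13, 0.1, 0.46, np.float64(-0.04)], [0, 0.13, 0.1, 0.46, np.float64(-0.04)], [0, 0.13, 0.1, 0.45, np.float64(-0.04)], [0, 0.12, 0.1, 0.46, np.float64(-0.04)]]
```

>>> carry_out:
  moves:
    - [0,0.2,0.2,0.5,0]
    - [0,0.2,0.2,0.5,0]
    - [0,0.15,0.03,0.5,0]
    - [0,0,0,0.5,0]
    - [0,0,0,0.5,0]
    - [0,0,0,0.5,0]
    - [0,0,0,0.5,0]
    - [0,0,0,0.4,0]
    - [0,0,0,0.3,0]
    - [0,0,0,0,0]
    - [0.6,0,0,0,0]
    - [0.7,0,0,0,0]
    - [0.7,0,0,0,0]
    - [0.7,0,0,0,0]
    - [0.7,0,0,0,0]
  grip_force: 25

```text
t: 3.12
eef_pos: [0.5354, -0.0362, 0.0646]
orientation: [0.001, 0.823, 0.568, 0.001]
contact_force: [4.6, -2.9, -6.1]
finger_gap: 0.019
gripper_force: 25.7
```

```bash
python3 - <<'E'
from h import *
o=env.get_obs();print(o["eef_pos"],o["contact_force"],o["finger_gap"],o["gripper_force"],tang())
f,K,Rc,c,o=grab("top"); b=np.load("top0.npz")["f"]
f2,K2,Rc2,c2,o=grab("scene")
save(np.hstack([cv2.resize(f[160:260,200:340],None,fx=2.8,fy=2.8),cv2.resize(f2[170:270,190:330],None,fx=2.8,fy=2.8)]),"g1.png")
E
```

```text
[[0.355, 0.935, 0.003], [0.935, -0.355, -0.001], [0.0, 0.004, -1.0]]
[ 0.53542581 -0.03617968  0.0645928 ] [ 4.62935112 -2.88120737 -6.08944064] 0.018956053929198666 25.73437213897705 -0.36326419243230285
```

>>> carry_out:
  moves:
    - [0.7,0,0.06,0,-0.57]
    - [0.7,0,0.06,0,-0.57]
    - [0.7,0,0.06,0,-0.57]
    - [0.7,0,0.06,0,-0.57]
    - [0.7,0,0.06,0,-0.57]
    - [0.7,0,0.06,0,-0.57]
    - [0.7,0,0.06,0,-0.57]
    - [0.7,0,0.06,0,-0.57]
    - [0.7,0,0.06,0,-0.57]
    - [0.7,0,0.06,0,-0.57]
    - [0.7,0,0,0,0]
    - [0.7,0,0,0,0]

```text
t: 4.22
eef_pos: [0.5582, -0.0419, 0.0646]
orientation: [0.002, 0.659, 0.752, -0.0]
contact_force: [2.6, -7.8, -4.0]
finger_gap: 0.0191
gripper_force: 25.9
```

```bash
python3 - <<'E'
from h import *
o=env.get_obs();print(o["eef_pos"],o["contact_force"],o["finger_gap"],o["gripper_force"],tang())
f,K,Rc,c,o=grab("top")
f2,K2,Rc2,c2,o=grab("scene"); np.savez("g2.npz",f=f,f2=f2)
save(np.hstack([cv2.resize(f[170:250,210:300],None,fx=4.4,fy=4.4,interpolation=2),cv2.resize(f2[180:260,200:290],None,fx=4.4,fy=4.4,interpolation=2)]),"g2.png")
E
```

```text
[[-0.132, 0.991, 0.002], [0.991, 0.132, -0.003], [-0.003, 0.002, -1.0]]
[ 0.55821967 -0.04185878  0.0645792 ] [ 2.63709323 -7.79567244 -3.98496586] 0.019087959613603326 25.86272120475769 0.1319837392657083
```

View pics/g2.png

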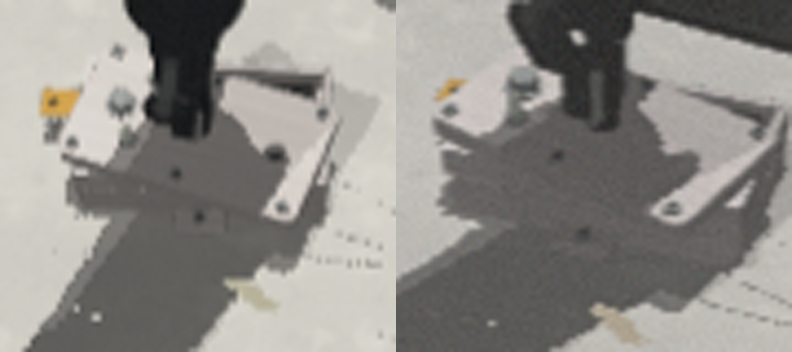

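The cover has swung but is still partly open. In the left crop its hole is at (275,153), nut (121,100), near edge (62,157)–(292,222); the housing's far corner is (330,70).

```bash
python3 - <<'E'
from h import *
np.set_printoptions(precision=4,suppress=True)
a=np.load("top0.npz");b=np.load("scene0.npz")
T=lambda u,v,z: ray(a["K"],a["Rc"],a["c"],210+u/5.6,170+v/5.6,z)[:2]
S=lambda u,v,z: ray(b["K"],b["Rc"],b["c"],200+u/5.3,180+v/5.3,z)[:2]
ang=lambda p,q:np.arctan2(*(q-p)[::-1])
print("back wall dir",ang(T(240,78,.043),T(418,85,.043)),ang(S(272,92,.043),S(470,128,.043)))
print("end wall dir",ang(S(470,128,.043),S(412,248,.043))+np.pi/2, ang(T(418,85,.043),T(420,228,.043))+np.pi/2)
T2=lambda u,v,z: T(u*5.6/4.4,v*5.6/4.4,z)
S2=lambda u,v,z: S(u*5.3/4.4,v*5.3/4.4,z)
print("cover edge dir",ang(T2(62,157,.0555),T2(292,222,.0555)),"before",ang(T(62,172,.0555),T(285,340,.0555)))
print("nut-hole",T2(121,98,.066),T2(275,153,.0555),ang(T2(121,98,.066),T2(275,153,.0555)))
print("S edge",ang(S2(434-396,122,.0555),S2(680-396,224,.0555)),ang(S(38,122,.0555),S(220,303,.0555)))
E
```

```text
back wall dir -1.2718837285126554 -1.2587569653459172
end wall dir -1.2752720314925123 -1.2281157635270672
cover edge dir -1.548028577291217 before -1.9421284139993806
nut-hole [0.554  0.0067] [ 0.5539 -0.1024] -1.5715761775019126
S edge -1.5386223472008003 -1.9307566876284734
```

>>> carry_out:
  moves:
    - [0.7,0,0.07,0,-0.55]
    - [0.7,0,0.07,0,-0.55]
    - [0.7,0,0.07,0,-0.55]
    - [0.7,0,0.07,0,-0.55]
    - [0.7,0,0.07,0,-0.55]
    - [0.7,0,0.07,0,-0.55]
    - [0.7,0,0,0,0]
    - [0.7,0,0,0,0]

```text
t: 4.98
eef_pos: [0.5737, -0.0396, 0.0645]
orientation: [0.002, 0.545, 0.839, -0.002]
contact_force: [-1.2, -12.1, -1.2]
finger_gap: 0.0189
gripper_force: 26.1
```

```bash
python3 - <<'E'
from h import *
o=env.get_obs();print(o["eef_pos"],o["contact_force"],o["finger_gap"],o["gripper_force"],tang())
f,K,Rc,c,o=grab("top")
f2,K2,Rc2,c2,o=grab("scene"); np.savez("g3.npz",f=f,f2=f2)
save(np.hstack([cv2.resize(f[170:250,210:300],None,fx=4.4,fy=4.4,interpolation=2),cv2.resize(f2[180:260,200:290],None,fx=4.4,fy=4.4,interpolation=2)]),"g3.png")
E
```

```text
[[-0.407, 0.914, 0.001], [0.914, 0.407, -0.005], [-0.005, -0.001, -1.0]]
[ 0.57373488 -0.0396359   0.0645493 ] [ -1.15845723 -12.13324693  -1.23862107] 0.018860571586184004 26.0696080327034 0.418837421335209
```

View pics/g3.png

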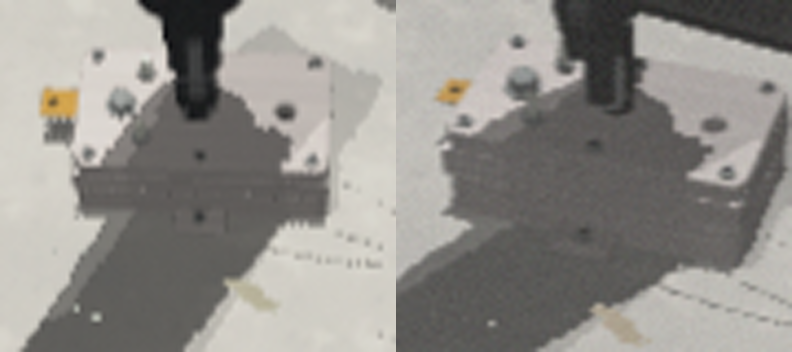

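The cover now lies almost exactly over the housing: its near edge runs (77,170)–(328,172) in the left crop, the hole is at (285,111) and the nut at (121,100). In the right crop the hole is at (318,124).

```bash
python3 - <<'E'
from h import *
np.set_printoptions(precision=4,suppress=True)
a=np.load("top0.npz");b=np.load("scene0.npz")
T2=lambda u,v,z: ray(a["K"],a["Rc"],a["c"],210+u/4.4,170+v/4.4,z)[:2]
S2=lambda u,v,z: ray(b["K"],b["Rc"],b["c"],200+u/4.4,180+v/4.4,z)[:2]
ang=lambda p,q:np.arctan2(*(q-p)[::-1])
print("edge",ang(T2(77,170,.0555),T2(328,172,.0555)),"housing bottom",ang(T2(80,215,0),T2(327,220,0)))
print("screws far",ang(T2(97,55,.0585),T2(315,62,.0585)),"near",ang(T2(88,153,.0585),T2(312,159,.0585)))
print("T nut,hole",T2(121,98,.066),T2(285,111,.0555),ang(T2(121,98,.066),T2(285,111,.0555)))
print("S nut,hole",S2(126,80,.066),S2(318,124,.0555),ang(S2(126,80,.066),S2(318,124,.0555)))
print("S screws",ang(S2(121,41,.0585),S2(372,87,.0585)),ang(S2(67,121,.0585),S2(331,173,.0585)))
print("S housing bottom",ang(S2(50,213,0),S2(342,270,0)),"S edge",ang(S2(46,140,.0555),S2(343,185,.0555)))
E
```

```text
edge -1.2335571170461401 housing bottom -1.2483592317231877
screws far -1.2629500522566472 near -1.2561957935252837
T nut,hole [0.554  0.0067] [ 0.5882 -0.0972] -1.252544851571863
S nut,hole [0.5514 0.0017] [ 0.5903 -0.0988] -1.2018084675718506
S screws -1.2636639008878363 -1.2695607151822257
S housing bottom -1.2527134516799339 S edge -1.1992322090165086
```

>>> carry_out:
  moves:
    - [0.0,0,0,0,0]
    - [0.0,0,0,0,0]
    - [0.0,0,0,0,0]
    - [0.0,0,0,-0.5,0]
    - [0.0,0,0,-0.8,0]
    - [0.0,0,0,-0.8,0]
    - [0.0,0,0,-0.8,0]
    - [0.0,0,0,-0.5,0]
    - [0.0,0,0,0,0]

```text
t: 5.83
eef_pos: [0.5764, -0.034, 0.2052]
orientation: [0.003, 0.543, 0.84, 0.003]
contact_force: [-0.5, 0.4, 0.3]
finger_gap: 0.0426
gripper_force: 0.0
```

```bash
python3 - <<'E'
from h import *
o=env.get_obs(); print(o["eef_pos"],o["contact_force"],o["moment"],o["finger_gap"],tang())
f,K,Rc,c,o=grab("wrist"); save(f,"w2.png"); np.savez("w2.npz",f=f,K=K,Rc=Rc,c=c)
plan(.54,-.24,.2,.35,8,0)
E
```

```text
[[-0.411, 0.912, 0.009], [0.912, 0.411, 0.001], [-0.003, 0.009, -1.0]]
[ 0.57636324 -0.03401371  0.20521492] [-0.47215609  0.40042128  0.31515319] [-0.00509784  0.01296222 -0.01041953] 0.04255902625125426 0.4237199492985529
[[0, -0.54, -0.37, 0.01, np.float64(0.11)], [0, -0.55, -0.36, 0.01, np.float64(0.11)], [0, -0.55, -0.35, 0.01, np.float64(0.11)], [0, -0.55, -0.35, 0.01, np.float64(0.11)], [0, -0.55, -0.34, 0.01, np.float64(0.11)], [0, -0.56, -0.34, 0.0, np.float64(0.11)], [0, -0.56, -0.34, 0.01, np.float64(0.11)], [0, -0.57, -0.33, 0.0, np.float64(0.11)]]
```

View pics/w2.png

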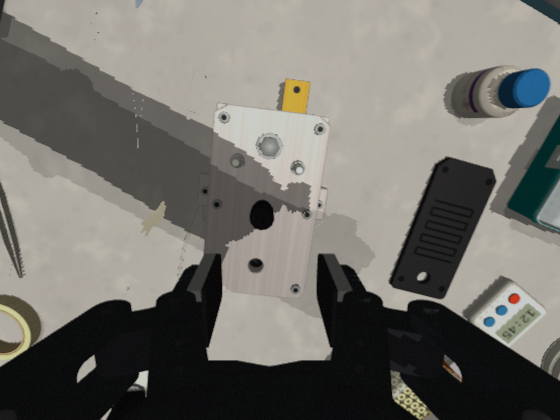

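The wrist view shows the cover closed squarely: nut at (269,146), knob top (261,214), pin hole (256,265), with the far screws at (224,118) and (320,129).

```bash
python3 - <<'E'
from h import *
np.set_printoptions(precision=4,suppress=True)
a=np.load("w2.npz");r=lambda u,v,z:ray(a["K"],a["Rc"],a["c"],u,v,z)[:2]
f=a["f"]; g=cv2.cvtColor(f,cv2.COLOR_RGB2GRAY)[252:278,242:270]; print((g[::2,::2]))
h=r(256,265,.0555);n=r(269,145,.0665);k=r(261,212,.0895)
print("hole",h,"nut",n,"knob",k,np.linalg.norm(h-n),np.arctan2(*(h-n)[::-1]))
s=[r(*q,.0585) for q in((224,118),(320,129),(295,289),(217,204),(307,214))];print(s)
print(np.arctan2(*(s[2]-s[1])[::-1]))
E
```

```text
[[161 158 158 159 159 164 161 160 160 166 165 161 160 157]
 [161 158 158 159 160 164 162 160 160 166 165 160 159 158]
 [160 158 158 159 160 163 162 160 161 167 164 161 158 158]
 [161 158 159 159 158 139  99  92 127 163 162 160 156 158]
 [161 158 158 154  88  33  33  28  16  69 155 161 156 158]
 [161 157 158 116  23   9  19  29  15   9 100 161 155 158]
 [160 157 156  97  39  12  11  11  12  10  64 151 156 158]
 [159 158 155  98  64  48  24  14  24  54  80 146 157 158]
 [159 157 159 124  67  67  63  61  63  63 102 154 155 158]
 [158 157 159 151  99  68  65  64  64  92 143 156 156 157]
 [158 157 158 159 153 121  97 105 115 144 159 155 156 158]
 [157 157 158 159 162 160 157 158 164 161 159 156 156 158]
 [157 156 158 159 162 161 158 160 165 161 158 154 156 159]]
hole [ 0.5918 -0.0938] nut [0.5575 0.0114] knob [ 0.5723 -0.037 ] 0.11068426027451932 -1.2561274443304138
[array([0.5153, 0.0157]), array([0.5909, 0.0402]), array([ 0.6345, -0.0999]), array([ 0.5371, -0.0538]), array([ 0.6129, -0.0298])]
-1.2693679104511564
```

>>> carry_out:
  moves:
    - [0,-0.55,-0.37,0,0.1]
    - [0,-0.55,-0.36,0,0.1]
    - [0,-0.55,-0.35,0,0.1]
    - [0,-0.55,-0.35,0,0.1]
    - [0,-0.55,-0.34,0,0.1]
    - [0,-0.55,-0.34,0,0.1]
    - [0,-0.55,-0.34,0,0.1]
    - [0,-0.55,-0.33,0,0.1]
    - [0,0,0,0,0]
    - [0,0,0,0,0]

```text
t: 6.72
eef_pos: [0.5371, -0.241, 0.1983]
orientation: [-0.001, 0.573, 0.819, -0.001]
contact_force: [0.1, 1.4, -0.1]
finger_gap: 0.0428
gripper_force: 0.0
```

```bash
python3 - <<'E'
from h import *
f,K,Rc,c,o=grab("wrist"); save(f,"w3.png"); np.savez("w3.npz",f=f,K=K,Rc=Rc,c=c)
print(o["eef_pos"],tang())
E
```

```text
[[-0.345, 0.939, -0.001], [0.939, 0.345, 0.001], [0.001, -0.001, -1.0]]
[ 0.53708007 -0.24101158  0.19834447] 0.35245085928076036
```

View pics/w3.png

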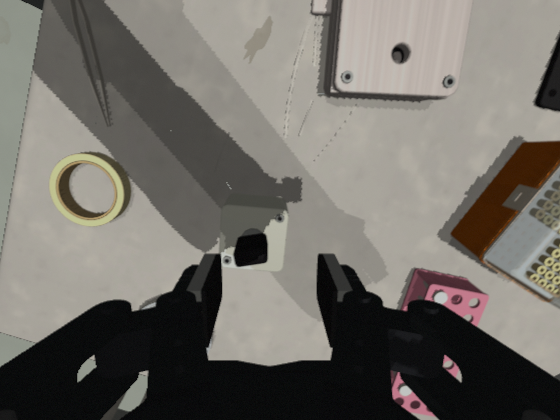

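The pin's black grip is at (251,249) on the block (top face about (220–288, 205–270)); the closed cover's hole is at (401,54).

```bash
python3 - <<'E'
from h import *
np.set_printoptions(precision=4,suppress=True,linewidth=200)
a=np.load("w3.npz");f=a["f"];g=cv2.cvtColor(f,cv2.COLOR_RGB2GRAY)
for row in g[226:276,226:276:1][::2,::1]: print("".join("#" if v<22 else "+" if v<40 else "-" if v<90 else "." for v in row))
args=(a["K"],a["Rc"],a["c"])
print("nadir",proj(*args,[*a["c"][:2],0.0]) if 0 else a["c"], "hole",ray(*args,401,54,.0555))
sub=g[226:276,226:276]; print(np.percentile(sub,[1,10,20,30]))
E
```

```text
--...----.....-...-...----..--....-.-.............
--.....--.....-..-.-.------------.-..-............
...---.......--..-------------------..............
...--...---.....---------------------.............
......---.-.--.-----------+++++######+-...........
..-.-.....-.---++######################+..........
-.....---.--############################-.........
.-.---...--+############################-.........
.........--#############################+.........
.--....---+##############################-........
.--.....--###############################.........
.........-###############################.........
.........################################.........
........-################################.........
........+################################.........
........-########################++++####.........
........-#######################+++++###+.........
++-......+######################+##+####-.........
--.......-###########################+-...........
..........-############++---......................
............---...................................
..................................................
..................................................
..................................................
..................................................
nadir [ 0.5149 -0.1785  0.341 ] hole [ 0.5923 -0.0949  0.0555]
[ 3.  6.  8. 13.]
```

```bash
python3 - <<'E'
from h import *
np.set_printoptions(precision=4,suppress=True,linewidth=200)
a=np.load("w3.npz");args=(a["K"],a["Rc"],a["c"])
g=cv2.cvtColor(a["f"],cv2.COLOR_RGB2GRAY)
m=(g<32).astype(np.uint8); n,l,st,ce=cv2.connectedComponentsWithStats(m); i=l[250,251]; print(st[i],ce[i])
p=ray(*args,*ce[i],.076); print("pin",p)
for th in(.45,.35,.45+np.pi/2):
    u=np.array([np.cos(th),np.sin(th),0]);v=np.array([-u[1],u[0],0])
    P=np.array([proj(*args,np.array([p[0],p[1],z])+sx*.013*u+sy*.007*v) for z in(.056,.096) for sx in(-1,1) for sy in(-1,1)])
    hull=cv2.convexHull(P.astype(np.float32)); M=cv2.moments(hull); print(th,P.min(0),P.max(0),(M["m10"]/M["m00"],M["m01"]/M["m00"]),P[4:].round(0).tolist())
ct=st[i]; 
o=env.get_obs();print(o["joint_pos"])
E
```

```text
[234 233  33  33 890] [250.773 249.5  ]
pin [ 0.5347 -0.2787  0.076 ]
0.45 [231.5372 232.5601] [267.3726 268.638 ] (250.10537642123805, 250.8946701155354) [[234.0, 269.0], [232.0, 252.0], [267.0, 266.0], [265.0, 249.0]]
0.35 [232.3114 233.9237] [266.6656 267.1425] (250.04914346777662, 250.85594787833273) [[233.0, 267.0], [232.0, 250.0], [266.0, 267.0], [266.0, 250.0]]
2.0207963267948967 [238.3114 226.7284] [261.3974 274.979 ] (250.2716965365625, 251.04556805945498) [[260.0, 273.0], [242.0, 275.0], [257.0, 242.0], [238.0, 244.0]]
[-0.1116  0.3628  0.6221  1.5474 -0.2161  1.3027  0.8899]
```

>>> carry_out:
  moves:
    - [0,-0.06,0,0,1]
    - [0,-0.06,0,0,1]
    - [0,-0.06,0,0,1]
    - [0,-0.06,0,0,1]
    - [0,-0.06,0,0,1]
    - [0,-0.05,0,0,1]
    - [0,0,0,0,1]
    - [0,0,0,0,1]
    - [0,0,0,0,1]
    - [0,0,0,0,1]
    - [0,0,0,0,1]
    - [0,0,0,0,1]
    - [0,0,0,0,1]
    - [0,0,0,0,1]
    - [0,0,0,0,1]
    - [0,0,0,0,1]
    - [0,0,0,0,0.9]
    - [0,0,0,0,0]
    - [0,0,0,0,0]

```text
t: 8.35
eef_pos: [0.5407, -0.2516, 0.1987]
orientation: [-0.0, 0.974, 0.225, -0.0]
contact_force: [-0.1, 0.3, -0.3]
finger_gap: 0.0427
gripper_force: 0.0
```

```bash
cat > pinlook.py <<'E'
from h import *
np.set_printoptions(precision=4,suppress=True,linewidth=200)
f,K,Rc,c,o=grab("wrist"); save(f,"w4.png"); np.savez("w4.npz",f=f,K=K,Rc=Rc,c=c);args=(K,Rc,c)
print(o["eef_pos"],tang(),o["contact_force"])
g=cv2.cvtColor(f,cv2.COLOR_RGB2GRAY); u0=proj(*args,[.535,-.2775,.076]); print(u0)
m=(g<32).astype(np.uint8); n,l,st,ce=cv2.connectedComponentsWithStats(m); i=l[int(u0[1]),int(u0[0])]; print(i,st[i],ce[i])
p=ray(*args,*ce[i],.076); print("pin",p)
b=(l==i).astype(np.uint8); cn=max(cv2.findContours(b,0,2)[0],key=len); print(cv2.minAreaRect(cn))
x0,y0=int(u0[0])-32,int(u0[1])-30
for row in g[y0:y0+60,x0:x0+64][::2]: print("".join("#" if v<22 else "+" if v<40 else "-" if v<90 else "." for v in row))
for th in(.3,.4,.5):
    u=np.array([np.cos(th),np.sin(th),0]);v=np.array([-u[1],u[0],0])
    P=np.array([proj(*args,np.array([p[0],p[1],z])+sx*.013*u+sy*.007*v) for z in(.056,.096) for sx in(-1,1) for sy in(-1,1)]).astype(np.float32)
    hull=cv2.convexHull(P); M=cv2.moments(hull); print(th,P.min(0),P.max(0),(M["m10"]/M["m00"],M["m01"]/M["m00"]),cv2.minAreaRect(P),(P[4:]-[x0,y0]).round(0).tolist())
E
python3 pinlook.py
```

```text
[[0.899, 0.438, -0.001], [0.438, -0.899, 0.001], [-0.0, -0.001, -1.0]]
[ 0.5407 -0.2516  0.1987] -1.117039747580173 [-0.1455  0.2781 -0.2503]
[296.6583 226.7222]
9 [288 208  21  43 742] [297.8895 228.7628]
pin [ 0.5339 -0.2792  0.076 ]
((297.8691101074219, 228.85960388183594), (42.005218505859375, 19.066787719726562), 87.61405944824219)
-----------------------------...................................
------------------------------..................................
-------------------------------.................................
-------------------------------.................................
--------------------------------................................
----------------------------------..............................
---------------------------++++++###+-..........................
-------------------------##############-........................
------------------------################-............---------..
------------------------#################+-.......--------------
------------------------+#################+........-------------
------------------------+##################---
[... 1208 characters left out ...]
115] [312.1968 253.7948] (298.47366300464194, 230.1902417234628) ((298.6083984375, 230.22314453125), (23.86229705810547, 44.943180084228516), 9.9886474609375) [[42.0, 58.0], [24.0, 55.0], [48.0, 26.0], [30.0, 23.0]]
0.4 [287.0833 207.0419] [310.6092 253.115 ] (298.5324008336628, 230.18995935431636) ((298.70709228515625, 230.1305389404297), (22.42742347717285, 45.29851531982422), 4.046534538269043) [[44.0, 57.0], [26.0, 56.0], [47.0, 25.0], [28.0, 24.0]]
0.5 [287.5822 207.0964] [309.4608 253.0506] (298.59310348933303, 230.19444710677553) ((298.7897033691406, 230.03134155273438), (45.51040267944336, 20.91242218017578), 88.07757568359375) [[45.0, 56.0], [27.0, 57.0], [45.0, 24.0], [26.0, 25.0]]
```

>>> carry_out:
  moves:
    - [0,-0.15,0.18,0.2,0]
    - [0,-0.14,0.18,0.3,0]
    - [0,-0.14,0.18,0.4,0]
    - [0,0,0,0.5,0]
    - [0,0,0,0.5,0]
    - [0,0,0,0.5,0]
    - [0,0,0,0.5,0]
    - [0,0,0,0.3,0]
    - [0,0,0,0.24,0]
    - [0,0,0,0,0]
    - [0,0,0,0,0]

```text
t: 9.32
eef_pos: [0.5337, -0.2807, 0.0616]
orientation: [0.0, 0.975, 0.222, -0.0]
contact_force: [-0.6, 0.3, 0.8]
finger_gap: 0.0425
gripper_force: 0.0
```

>>> carry_out:
  moves:
    - [0.5,0,0,0,0]
    - [0.5,0,0,0,0]
    - [0.75,0,0,0,0]
    - [0.9,0,0,0,0]
    - [0.9,0,0,0,0]
    - [0.9,0,0,0,0]
  grip_force: 40

```text
t: 9.82
eef_pos: [0.5347, -0.2806, 0.0628]
orientation: [0.001, 0.975, 0.223, 0.001]
contact_force: [-1.5, 0.2, 5.6]
finger_gap: 0.0134
gripper_force: 40.0
```

>>> carry_out:
  moves:
    - [0.9,0,0,0,0]
    - [0.9,0,0,-0.1,0]
    - [0.9,0,0,-0.3,0]
    - [0.9,0,0,-0.5,0]
    - [0.9,0,0,-0.5,0]
    - [0.9,0,0,-0.4,0]
    - [0.9,0,0,-0.2,0]
    - [0.9,0,0,0,0]
    - [0.9,0,0,0,0]
  grip_force: 90

```text
t: 10.57
eef_pos: [0.534, -0.28, 0.1417]
orientation: [-0.0, 0.975, 0.223, 0.0]
contact_force: [-0.7, 0.1, -0.5]
finger_gap: 0.0127
gripper_force: 88.6
```

```bash
python3 - <<'E'
from h import *
o=env.get_obs(); print(o["eef_pos"],o["contact_force"],o["moment"],o["finger_gap"],tang(),o["joint_pos"])
plan(.59,-.115,.145,-1.26,8,.9)
E
```

```text
[[0.901, 0.434, 0.0], [0.434, -0.901, 0.0], [0.0, -0.0, -1.0]]
[ 0.53403667 -0.27997442  0.14169312] [-0.67284066  0.11354952 -0.54721721] [0.03706715 0.0204531  0.02756396] 0.012700215330037819 -1.1215717327942363 [-0.20772768  0.51709262  0.88676047  1.59049937 -0.41821451  1.2350339
 -0.36654636]
[[0.9, 0.38, -0.39, -0.01, np.float64(0.2)], [0.9, 0.37, -0.39, -0.01, np.float64(0.2)], [0.9, 0.37, -0.4, -0.01, np.float64(0.2)], [0.9, 0.36, -0.41, -0.01, np.float64(0.2)], [0.9, 0.35, -0.41, -0.01, np.float64(0.2)], [0.9, 0.35, -0.42, -0.01, np.float64(0.2)], [0.9, 0.34, -0.43, -0.01, np.float64(0.2)], [0.9, 0.33, -0.44, -0.01, np.float64(0.2)]]
```

```bash
python3 - <<'E'
from h import *
plan(.572,-.1016,.135,-1.26,8,.9)
E
```

```text
[[0.9, 0.35, -0.45, 0.02, np.float64(0.2)], [0.9, 0.34, -0.46, 0.02, np.float64(0.2)], [0.9, 0.33, -0.46, 0.02, np.float64(0.2)], [0.9, 0.33, -0.47, 0.02, np.float64(0.2)], [0.9, 0.32, -0.47, 0.02, np.float64(0.2)], [0.9, 0.31, -0.48, 0.02, np.float64(0.2)], [0.9, 0.3, -0.49, 0.02, np.float64(0.2)], [0.9, 0.28, -0.49, 0.03, np.float64(0.2)]]
```

>>> carry_out:
  moves:
    - [0.9,0.35,-0.45,0.02,0.2]
    - [0.9,0.34,-0.46,0.02,0.2]
    - [0.9,0.33,-0.46,0.02,0.2]
    - [0.9,0.33,-0.47,0.02,0.2]
    - [0.9,0.32,-0.47,0.02,0.2]
    - [0.9,0.31,-0.48,0.02,0.2]
    - [0.9,0.3,-0.49,0.02,0.2]
    - [0.9,0.28,-0.49,0.02,0.2]
    - [0.9,0,0,0,0]
    - [0.9,0,0,0,0]

```text
t: 11.4
eef_pos: [0.5714, -0.0993, 0.1336]
orientation: [-0.0, 0.988, 0.156, -0.001]
contact_force: [0.3, -1.3, -1.3]
finger_gap: 0.0129
gripper_force: 88.6
```

```bash
python3 - <<'E'
from h import *
np.set_printoptions(precision=4,suppress=True,linewidth=200)
f,K,Rc,c,o=grab("wrist"); np.savez("w5.npz",f=f,K=K,Rc=Rc,c=c);args=(K,Rc,c)
print(o["eef_pos"],tang(),o["contact_force"])
u=proj(*args,[.591,-.0955,.0555]); t=proj(*args,o["eef_pos"]-np.array([0,0,.0588])); print("hole pred",u,"tip pred",t)
x0,y0=np.maximum((np.minimum(u,t)-60).astype(int),0); x1,y1=(np.maximum(u,t)+60).astype(int)
print(x0,y0); z=f[y0:y1,x0:x1]; s=min(800/z.shape[1],600/z.shape[0]); print(z.shape,s); save(cv2.resize(z,None,fx=s,fy=s,interpolation=2),"w5z.png")
E
```

```text
[[0.952, 0.306, -0.002], [0.306, -0.952, -0.0], [-0.002, -0.0, -1.0]]
[ 0.5714 -0.0993  0.1336] -1.2600206153879911 [ 0.2667 -1.2831 -1.3214]
hole pred [275.1895 193.6804] tip pred [271.6696 231.3089]
211 133
(158, 124, 3) 3.7974683544303796
```

View pics/w5z.png

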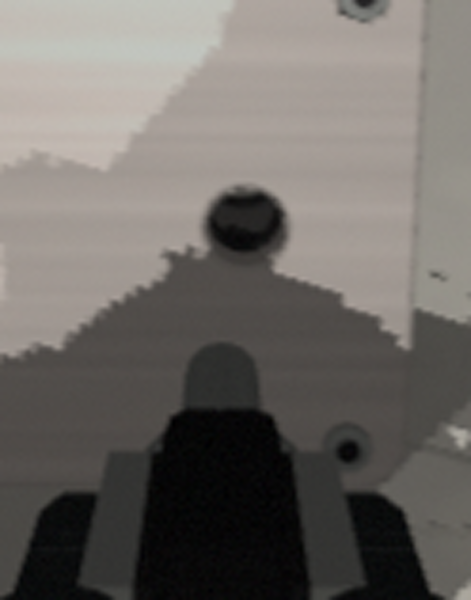

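The last picture shows the pin tip at crop (222,~372), i.e. pixel (269.5,231), and the cover hole at crop (246,219), i.e. pixel (275.8,190.7), with graphite showing inside.

```bash
python3 - <<'E'
from h import *
np.set_printoptions(precision=4,suppress=True,linewidth=200)
a=np.load("w5.npz");args=(a["K"],a["Rc"],a["c"])
h=ray(*args,275.8,190.7,.0555);t=ray(*args,269.5,231,.0748);d=(h-t)[:2]
xv=np.array([.952,.306]);yv=np.array([.306,-.952]);print(h,t,d@xv,d@yv,env.get_obs()["eef_pos"])
g=cv2.cvtColor(a["f"],cv2.COLOR_RGB2GRAY)[178:206,260:292]
print("\n".join(" ".join("%3d"%v for v in r) for r in g[::1,::1]))
E
```

```text
[ 0.593  -0.0953  0.0555] [ 0.5711 -0.098   0.0748] 0.021683861502498097 0.00410220040382442 [ 0.5711 -0.1012  0.1341]
154 154 155 154 155 154 155 154 155 154 155 154 154 155 154 154 154 155 154 154 154 154 154 153 153 154 154 155 154 154 154 153
156 155 156 155 155 156 156 155 156 154 155 155 156 156 155 155 155 154 154 155 154 154 154 155 154 155 154 155 155 155 154 154
157 156 157 157 157 158 156 158 157 157 157 157 157 157 157 156 157 157 157 157 157 157 157 156 157 156 157 157 156 155 156 156
158 158 158 158 158 159 159 158 158 157 156 152 145 137 135 136 136 138 145 154 158 158 157 158 157 157 158 158 157 158 157 158
159 158 159 159 160 159 159 159 156 149 140 131 114  93  94 102 117 119 117 123 137 153 158 159 158 158 159 157 159 157 158 157
160 159 159 160 160 158 160 154 142 126 110 113 104  83  76  78  85  82  76  74  97 121 141 155 159 159 159 159 159 159 159 159
160 160 160 160 160 160 155 144 120  91  66  57  55  54  54  52  50  43  34  29  43  74 106 133 153 159 160 159 159 160 160 159
162 162 161 161 161 154 138 117  87  56  34  19  18  22  22  21  20  19  14  17  22  
[... 1902 characters left out ...]
  59  59  58  60  79 101 117 129 145 155 158 158 158 157 158
 78  82  88  91  87  81  78  75  73  70  65  60  59  59  59  59  60  59  60  61  62  72  92 126 146 153 156 156 157 157 155 157
 78  78  78  78  77  78  78  77  75  74  72  71  65  64  62  62  61  64  66  68  71  74  91 126 150 155 156 156 156 156 157 155
 77  77  77  76  78  77  77  78  78  76  76  74  74  73  73  72  72  72  74  74  74  75 104 139 155 155 155 155 156 156 156 155
 78  77  78  78  77  78  78  77  78  78  78  77  76  75  76  76  76  75  76  77  77  77  86 133 155 155 154 155 156 155 157 156
 77  77  78  78  77  77  78  77  78  77  79  77  77  78  77  78  77  78  78  77  78  78  77  91 100 111 141 155 155 154 155 155
```

>>> carry_out:
  moves:
    - [0.9,0.14,0.02,0,0]
    - [0.9,0.14,0.02,0,0]
    - [0.9,0.14,0.02,0,0]
    - [0.9,0.145,0,0,0]
    - [0.9,0,0,0.1,0]
    - [0.9,0,0,0.1,0]
    - [0.9,0,0,0,0]
    - [0.9,0,0,0,0]
    - [0.9,0,0,0,0]

```text
t: 12.2
eef_pos: [0.5938, -0.0973, 0.1272]
orientation: [-0.0, 0.988, 0.154, -0.0]
contact_force: [0.3, -0.7, -0.6]
finger_gap: 0.0131
gripper_force: 88.6
```

```bash
cat > st.py <<'E'
from h import *
np.set_printoptions(precision=4,suppress=True)
from scipy.spatial.transform import Rotation as R
o=env.get_obs();w,a,b,c=o["orientation"];M=R.from_quat([a,b,c,w]).as_matrix()
P=np.array([.5934,-.0966,0]);d=(o["eef_pos"]-P)*1000
u=np.array([.952,.306,0]);v=np.array([.306,-.952,0])
print("t",o["t"],"off x %.2f y %.2f mm  tip z %.2f"%(d@u,d@v,d[2]-58.8),"F x,y,z",o["contact_force"]@u,o["contact_force"]@v,o["contact_force"][2],"M",o["moment"],"th",np.arctan2(M[1,1],M[0,1]).round(3))
E
python3 st.py
```

```text
t 12.2 off x 0.18 y 0.78 mm  tip z 68.43 F x,y,z 0.0678835668452594 0.7903874263405656 -0.5987119580050709 M [-0.0234 -0.0357 -0.0328] th -1.262
```

>>> carry_out:
  moves:
    - [0.9,0,-0.015,0.15,0]
    - [0.9,0,0,0.12,0]
    - [0.9,0,0,0.04,0]
    - [0.9,0,0,0.04,0]
    - [0.9,0,0,0,0]
    - [0.9,0,0,0,0]

```text
t: 12.7
eef_pos: [0.5937, -0.0966, 0.1132]
orientation: [-0.0, 0.988, 0.154, -0.0]
contact_force: [-0.1, 1.0, -1.3]
finger_gap: 0.0127
gripper_force: 88.7
```

```bash
python3 st.py
```

```text
t 12.7 off x 0.31 y 0.09 mm  tip z 54.38 F x,y,z 0.17811628173704808 -0.9708127627899237 -1.3129562286190277 M [ 0.0426  0.1807 -0.0088] th -1.262
```

>>> carry_out:
  moves:
    - [0.9,0,0,0.03,0]
    - [0.9,0,0,0.03,0]
    - [0.9,0,0,0.03,0]
    - [0.9,0,0,0,0]

```text
t: 13.03
eef_pos: [0.5935, -0.0966, 0.1093]
orientation: [-0.0, 0.988, 0.154, -0.0]
contact_force: [-1.0, -1.3, -1.2]
finger_gap: 0.0126
gripper_force: 88.6
```

```bash
python3 st.py
```

```text
t 13.0333 off x 0.10 y -0.00 mm  tip z 50.54 F x,y,z -1.391664371579857 0.9686731044605541 -1.191024341924718 M [ 0.0201  0.4241 -0.0349] th -1.262
```

>>> carry_out:
  moves:
    - [0.9,0,0,0.04,0]
    - [0.9,0,0,0.04,0]
    - [0.9,0,0,0.04,0]
    - [0.9,0,0,0.03,0]
    - [0.9,0,0,0.02,0]
    - [0.9,0,0,0,0]

```text
t: 13.53
eef_pos: [0.5936, -0.0965, 0.1025]
orientation: [-0.0, 0.988, 0.154, -0.0]
contact_force: [-2.5, -0.3, -1.0]
finger_gap: 0.0129
gripper_force: 88.6
```

```bash
python3 st.py
```

```text
t 13.5333 off x 0.26 y -0.07 mm  tip z 43.68 F x,y,z -2.435791073087 -0.518879568849608 -1.0044222738695832 M [0.0946 0.7522 0.0144] th -1.261
```

>>> carry_out:
  moves:
    - [0.9,0,0,0.02,0]
    - [0.9,0,0,0.01,0]
    - [0.9,0,0,0.01,0]
    - [0.9,0,0,0,0]

```text
t: 13.87
eef_pos: [0.5939, -0.0965, 0.1012]
orientation: [-0.0, 0.988, 0.154, -0.0]
contact_force: [-2.9, 0.8, -0.4]
finger_gap: 0.0129
gripper_force: 88.7
```

```bash
python3 st.py
```

```text
t 13.8667 off x 0.50 y 0.00 mm  tip z 42.43 F x,y,z -2.544856175694953 -1.6247430186496963 -0.43742198918094766 M [0.1607 0.7799 0.0501] th -1.261
```

>>> carry_out:
  moves:
    - [0.9,0,0,0.01,0]
    - [0.9,0,0,0.01,0]
    - [0.9,0,0,0,0]

```text
t: 14.12
eef_pos: [0.5939, -0.0965, 0.1004]
orientation: [0.0, 0.988, 0.154, -0.0]
contact_force: [-2.7, 0.5, -0.3]
finger_gap: 0.0128
gripper_force: 88.7
```

```bash
python3 st.py
```

```text
t 14.1167 off x 0.51 y 0.05 mm  tip z 41.63 F x,y,z -2.4645545305225287 -1.2823316798564384 -0.3390222587459177 M [ 0.2705  0.7363 -0.0525] th -1.261
```

>>> carry_out:
  moves:
    - [0.9,0,0,0.01,0]
    - [0.9,0,0,0.01,0]
    - [0.9,0,0,0,0]

```text
t: 14.37
eef_pos: [0.5939, -0.0965, 0.0996]
orientation: [0.0, 0.988, 0.154, -0.0]
contact_force: [-2.3, 1.5, -1.0]
finger_gap: 0.0128
gripper_force: 88.7
```

```bash
python3 st.py
```

```text
t 14.3667 off x 0.48 y 0.10 mm  tip z 40.80 F x,y,z -1.7652838863856437 -2.176176683025159 -1.0180164919656245 M [ 0.127   0.6971 -0.042 ] th -1.261
```

>>> carry_out:
  moves:
    - [0.9,0,0,0.015,0]
    - [0.9,0,0,0.015,0]
    - [0.9,0,0,0.015,0]
    - [0.9,0,0,0,0]

```text
t: 14.7
eef_pos: [0.5939, -0.0965, 0.0977]
orientation: [0.0, 0.988, 0.154, -0.0]
contact_force: [-2.4, 0.5, -2.0]
finger_gap: 0.0126
gripper_force: 88.7
```

```bash
python3 st.py
```

```text
t 14.7 off x 0.48 y 0.06 mm  tip z 38.91 F x,y,z -2.1451235137774933 -1.2274669938603626 -2.0317284288814017 M [ 0.1002  0.6783 -0.0236] th -1.261
```

>>> carry_out:
  moves:
    - [0.9,0,0,0.015,0]
    - [0.9,0,0,0.015,0]
    - [0.9,0,0,0.015,0]
    - [0.9,0,0,0,0]

```text
t: 15.03
eef_pos: [0.5939, -0.0965, 0.0959]
orientation: [0.0, 0.988, 0.154, -0.0]
contact_force: [-2.9, 1.5, -0.5]
finger_gap: 0.0128
gripper_force: 88.6
```

```bash
python3 st.py
```

```text
t 15.0333 off x 0.47 y 0.10 mm  tip z 37.13 F x,y,z -2.265427274208954 -2.274154637810367 -0.5303758544381304 M [ 0.1401  0.6427 -0.0503] th -1.261
```

>>> carry_out:
  moves:
    - [0.9,0,0,0.02,0]
    - [0.9,0,0,0.02,0]
    - [0.9,0,0,0.015,0]
    - [0.9,0,0,0.015,0]
    - [0.9,0,0,0,0]

```text
t: 15.45
eef_pos: [0.5938, -0.0966, 0.0931]
orientation: [0.0, 0.988, 0.154, -0.0]
contact_force: [-2.8, 0.1, -0.9]
finger_gap: 0.0127
gripper_force: 88.6
```

```bash
python3 st.py
```

```text
t 15.45 off x 0.42 y 0.11 mm  tip z 34.30 F x,y,z -2.5868598664581346 -0.9863218497828172 -0.8922469173434938 M [ 0.1038  0.6583 -0.0395] th -1.261
```

>>> carry_out:
  moves:
    - [0.9,0,0,0.01,0]
    - [0.9,0,0,0.01,0]
    - [0.9,0,0,0,0]

```text
t: 15.7
eef_pos: [0.5939, -0.0965, 0.0925]
orientation: [0.0, 0.988, 0.154, -0.0]
contact_force: [-2.9, 0.1, -0.8]
finger_gap: 0.013
gripper_force: 88.7
```

```bash
python3 st.py
```

```text
t 15.7 off x 0.46 y 0.09 mm  tip z 33.65 F x,y,z -2.75228996517309 -1.033328773859392 -0.7538220914546405 M [ 0.1161  0.7313 -0.017 ] th -1.261
```

>>> carry_out:
  moves:
    - [0.9,0,0,0.01,0]
    - [0.9,0,0,0.01,0]
    - [0.9,0,0,0.01,0]
    - [0.9,0,0,0,0]

```text
t: 16.03
eef_pos: [0.5941, -0.0966, 0.0921]
orientation: [-0.0, 0.988, 0.154, 0.0]
contact_force: [-5.1, 2.4, 7.7]
finger_gap: 0.013
gripper_force: 90.0
```

```bash
python3 st.py
```

```text
t 16.0333 off x 0.65 y 0.19 mm  tip z 33.29 F x,y,z -4.068712217429009 -3.8472560872198294 7.7444701885763685 M [0.4226 1.4236 0.0022] th -1.261
```

>>> carry_out:
  moves:
    - [0.9,0,0,0.01,0]
    - [0.9,0,0,0.01,0]
    - [0.9,0,0,0,0]

```text
t: 16.28
eef_pos: [0.5942, -0.0966, 0.0919]
orientation: [-0.0, 0.988, 0.154, 0.001]
contact_force: [-7.9, 2.1, 11.5]
finger_gap: 0.0133
gripper_force: 90.8
```

```bash
python3 st.py
```

```text
t 16.2833 off x 0.75 y 0.28 mm  tip z 33.07 F x,y,z -6.924368899593069 -4.401676567414537 11.470335137294375 M [ 0.5835  1.8568 -0.0011] th -1.261
```

>>> carry_out:
  moves:
    - [0.9,0,0,-0.015,0]
    - [0.9,-0.02,0,0,0]
    - [0.9,-0.02,0,0,0]
    - [0.9,0,0,0,0]

```text
t: 16.62
eef_pos: [0.5937, -0.0967, 0.0922]
orientation: [0.0, 0.988, 0.154, 0.002]
contact_force: [-0.4, 1.8, 5.7]
finger_gap: 0.013
gripper_force: 89.6
```

```bash
python3 st.py
```

```text
t 16.6167 off x 0.21 y 0.21 mm  tip z 33.37 F x,y,z 0.12788860283021847 -1.831744396377828 5.6864143564733665 M [ 0.4435  0.33   -0.0113] th -1.261
```

>>> carry_out:
  moves:
    - [0.9,-0.02,0,0,0]
    - [0.9,-0.02,0,0,0]
    - [0.9,0,0,0,0]

```text
t: 16.87
eef_pos: [0.5925, -0.0972, 0.0922]
orientation: [0.0, 0.988, 0.154, 0.002]
contact_force: [2.7, 2.0, 5.7]
finger_gap: 0.0126
gripper_force: 89.6
```

```bash
python3 st.py
```

```text
t 16.8667 off x -1.09 y 0.31 mm  tip z 33.37 F x,y,z 3.16819071214836 -1.0310006479371694 5.716415420722125 M [ 0.6245 -0.5974  0.0252] th -1.261
```

>>> carry_out:
  moves:
    - [0.9,-0.02,0,0,0]
    - [0.9,-0.02,0,0,0]
    - [0.9,-0.02,0,0,0]
    - [0.9,0,0,0,0]

```text
t: 17.2
eef_pos: [0.5913, -0.0974, 0.0923]
orientation: [0.0, 0.988, 0.155, 0.003]
contact_force: [6.6, 2.8, 3.1]
finger_gap: 0.0131
gripper_force: 89.3
```

```bash
python3 st.py
```

```text
t 17.2 off x -2.26 y 0.09 mm  tip z 33.47 F x,y,z 7.106990526712867 -0.6748956541228623 3.1207208969999747 M [ 0.7872 -1.683  -0.0005] th -1.26
```

>>> carry_out:
  moves:
    - [0.9,-0.02,0,0,0]
    - [0.9,-0.02,0,0,0]
    - [0.9,-0.02,0,0,0]
    - [0.9,0,0,0,0]

```text
t: 17.53
eef_pos: [0.5891, -0.0979, 0.0923]
orientation: [0.0, 0.988, 0.155, 0.003]
contact_force: [6.6, 3.0, 2.3]
finger_gap: 0.0127
gripper_force: 89.2
```

```bash
python3 st.py
```

```text
t 17.5333 off x -4.45 y -0.06 mm  tip z 33.49 F x,y,z 7.160301048647035 -0.8451070799131859 2.3085193617382207 M [ 0.8808 -1.8918 -0.0208] th -1.26
```

>>> carry_out:
  moves:
    - [0.9,-0.02,0,0.01,0]
    - [0.9,-0.02,0,0,0]
    - [0.9,-0.02,0,0,0]
    - [0.9,0,0,0,0]

```text
t: 17.87
eef_pos: [0.5872, -0.0984, 0.0923]
orientation: [0.0, 0.988, 0.155, 0.003]
contact_force: [7.2, 4.7, 5.0]
finger_gap: 0.0127
gripper_force: 89.6
```

```bash
python3 st.py
```

```text
t 17.8667 off x -6.41 y -0.17 mm  tip z 33.46 F x,y,z 8.24411263601301 -2.2546385729674427 5.046927469500301 M [ 1.1258 -1.9537  0.0053] th -1.259
```

>>> carry_out:
  moves:
    - [0.9,-0.02,0,0,0]
    - [0.9,-0.02,0,0,0]
    - [0.9,-0.02,0,0,0]
    - [0.9,0,0,0,0]

```text
t: 18.2
eef_pos: [0.585, -0.0989, 0.0923]
orientation: [0.0, 0.988, 0.155, 0.003]
contact_force: [6.7, 4.8, 5.0]
finger_gap: 0.0131
gripper_force: 89.6
```

```bash
python3 st.py
```

```text
t 18.2 off x -8.70 y -0.36 mm  tip z 33.48 F x,y,z 7.886391084980469 -2.535165213767344 4.985642828639096 M [ 1.1964 -1.9117  0.0393] th -1.259
```

>>> carry_out:
  moves:
    - [0.9,-0.02,0,0,0]
    - [0.9,-0.02,0,0,0]
    - [0.9,0,0,0,0]

```text
t: 18.45
eef_pos: [0.5835, -0.0993, 0.0922]
orientation: [-0.0, 0.988, 0.155, 0.003]
contact_force: [6.9, 4.5, 4.8]
finger_gap: 0.0132
gripper_force: 89.6
```

```bash
python3 st.py
```

```text
t 18.45 off x -10.27 y -0.45 mm  tip z 33.45 F x,y,z 7.970626493125267 -2.133594517867715 4.820782919367135 M [ 1.3412 -1.96    0.0317] th -1.259
```

>>> carry_out:
  moves:
    - [0.9,0.05,0.01,-0.02,0]
    - [0.9,0.05,0,0,0]
    - [0.9,0.05,0,0,0]
    - [0.9,0.05,0,0,0]
    - [0.9,0.05,0,0,0]
    - [0.9,0,0,0,0]

```text
t: 18.95
eef_pos: [0.5886, -0.0983, 0.092]
orientation: [-0.001, 0.988, 0.154, -0.001]
contact_force: [-8.8, 3.9, 15.1]
finger_gap: 0.0126
gripper_force: 91.0
```

```bash
python3 st.py
```

```text
t 18.95 off x -5.06 y 0.17 mm  tip z 33.22 F x,y,z -7.145350867792168 -6.3935441769353325 15.051074753600599 M [1.0701 2.2238 0.0375] th -1.262
```

>>> carry_out:
  moves:
    - [0.9,0.02,0,0.02,0]
    - [0.9,0.02,0,0,0]
    - [0.9,0.02,0,0,0]
    - [0.9,0,0,0,0]

```text
t: 19.28
eef_pos: [0.591, -0.0977, 0.0918]
orientation: [-0.001, 0.988, 0.154, -0.001]
contact_force: [-9.5, 4.5, 19.1]
finger_gap: 0.0125
gripper_force: 91.8
```

```bash
python3 st.py
```

```text
t 19.2833 off x -2.57 y 0.30 mm  tip z 33.05 F x,y,z -7.652020239858048 -7.154950121332902 19.070991625888663 M [1.1366 2.6869 0.0697] th -1.262
```

>>> carry_out:
  moves:
    - [0.9,0,0,-0.03,0]
    - [0.9,0,0,-0.02,0]
    - [0.9,0,0,0,0]

```text
t: 19.53
eef_pos: [0.5909, -0.0976, 0.0923]
orientation: [-0.0, 0.988, 0.154, -0.001]
contact_force: [-5.8, 2.0, 5.6]
finger_gap: 0.0128
gripper_force: 89.4
```

```bash
python3 st.py
```

```text
t 19.5333 off x -2.72 y 0.18 mm  tip z 33.49 F x,y,z -4.907985706743969 -3.686114996747799 5.554174436052838 M [0.5693 1.5937 0.0116] th -1.262
```

>>> carry_out:
  moves:
    - [0.9,0.03,0,0,0]
    - [0.9,0.03,0,0,0]
    - [0.9,0.02,0,0,0]
    - [0.9,0,0,0,0]

```text
t: 19.87
eef_pos: [0.5929, -0.097, 0.0922]
orientation: [-0.001, 0.988, 0.154, -0.002]
contact_force: [-10.0, 2.5, 8.6]
finger_gap: 0.0125
gripper_force: 90.3
```

```bash
python3 st.py
```

```text
t 19.8667 off x -0.60 y 0.27 mm  tip z 33.40 F x,y,z -8.774338023044074 -5.461377119689757 8.64174024402282 M [0.5113 2.7057 0.0668] th -1.262
```

>>> carry_out:
  moves:
    - [0.9,0.02,-0.01,-0.01,0]
    - [0.9,0.02,0,0,0]
    - [0.9,0.02,0,0,0]
    - [0.9,0,0,0,0]

```text
t: 20.2
eef_pos: [0.595, -0.0962, 0.0922]
orientation: [-0.0, 0.988, 0.153, -0.003]
contact_force: [-8.9, 1.5, 5.7]
finger_gap: 0.0134
gripper_force: 89.6
```

```bash
python3 st.py
```

```text
t 20.2 off x 1.62 y 0.08 mm  tip z 33.41 F x,y,z -8.049213268805389 -4.156961195938806 5.656060548325995 M [0.3173 2.3965 0.0627] th -1.263
```

>>> carry_out:
  moves:
    - [0.9,0.02,0,0,0]
    - [0.9,0.02,0,0,0]
    - [0.9,0.02,0,0,0]
    - [0.9,0,0,0,0]

```text
t: 20.53
eef_pos: [0.5977, -0.0952, 0.092]
orientation: [-0.0, 0.988, 0.154, -0.002]
contact_force: [-5.8, 0.9, 1.2]
finger_gap: 0.0127
gripper_force: 89.2
```

```bash
python3 st.py
```

```text
t 20.5333 off x 4.51 y -0.07 mm  tip z 33.24 F x,y,z -5.28425030230576 -2.6205745613172464 1.1974831628323925 M [ 0.2691  1.6281 -0.0437] th -1.262
```

>>> carry_out:
  moves:
    - [0.9,0,0,0.02,0]
    - [0.9,0,0,0.02,0]
    - [0.9,0,0,0,0]

```text
t: 20.78
eef_pos: [0.5981, -0.095, 0.0905]
orientation: [-0.0, 0.988, 0.154, -0.002]
contact_force: [-4.8, 1.9, 2.0]
finger_gap: 0.0124
gripper_force: 89.3
```

```bash
python3 st.py
```

```text
t 20.7833 off x 4.97 y -0.07 mm  tip z 31.72 F x,y,z -3.9404865683255776 -3.2926134300753356 1.9798506076124682 M [0.3432 1.2187 0.0099] th -1.262
```

>>> carry_out:
  moves:
    - [0.9,0,0,0.02,0]
    - [0.9,0,0,0.02,0]
    - [0.9,0,0,0.02,0]
    - [0.9,0,0,0,0]

```text
t: 21.12
eef_pos: [0.5987, -0.0948, 0.0883]
orientation: [-0.0, 0.988, 0.154, -0.001]
contact_force: [-4.2, 1.7, 1.8]
finger_gap: 0.0125
gripper_force: 89.1
```

```bash
python3 st.py
```

```text
t 21.1167 off x 5.59 y -0.14 mm  tip z 29.53 F x,y,z -3.4275399302353473 -2.914676746323363 1.7558432006943931 M [ 0.4585  1.0665 -0.0372] th -1.262
```

>>> carry_out:
  moves:
    - [0.9,0,0,0.02,0]
    - [0.9,0,0,0.02,0]
    - [0.9,0,0,0.02,0]
    - [0.9,0,0,0,0]

```text
t: 21.45
eef_pos: [0.5989, -0.0947, 0.0861]
orientation: [-0.0, 0.988, 0.154, -0.001]
contact_force: [-5.2, 0.8, 0.7]
finger_gap: 0.0129
gripper_force: 89.1
```

```bash
python3 st.py
```

```text
t 21.45 off x 5.76 y -0.11 mm  tip z 27.25 F x,y,z -4.7499883438222 -2.3382189928373274 0.7156117509632884 M [0.4827 1.1048 0.0134] th -1.262
```

>>> carry_out:
  moves:
    - [0.9,-0.03,0,0,0]
    - [0.9,-0.03,0,0,0]
    - [0.9,-0.03,0,0,0]
    - [0.9,-0.03,0,0,0]
    - [0.9,-0.02,0,0,0]
    - [0.9,0,0,0,0]

```text
t: 21.95
eef_pos: [0.596, -0.0955, 0.0872]
orientation: [0.0, 0.988, 0.155, 0.002]
contact_force: [6.4, 4.0, -3.7]
finger_gap: 0.0131
gripper_force: 88.2
```

```bash
python3 st.py
```

```text
t 21.95 off x 2.87 y -0.27 mm  tip z 28.39 F x,y,z 7.273564175327884 -1.8382887474540177 -3.7068702665834765 M [ 0.9387 -1.5038 -0.0085] th -1.26
```

>>> carry_out:
  moves:
    - [0.9,0,0,0.02,0]
    - [0.9,0,0,0.02,0]
    - [0.9,0,0,0.015,0]
    - [0.9,0,0,0,0]

```text
t: 22.28
eef_pos: [0.5963, -0.0956, 0.0856]
orientation: [0.0, 0.988, 0.155, 0.002]
contact_force: [4.6, 3.7, 1.5]
finger_gap: 0.0127
gripper_force: 88.8
```

```bash
python3 st.py
```

```text
t 22.2833 off x 3.04 y -0.13 mm  tip z 26.76 F x,y,z 5.502553789510883 -2.1154296531700654 1.5479645859320508 M [ 1.0665 -1.2384 -0.0028] th -1.26
```

>>> carry_out:
  moves:
    - [0.9,-0.03,0,0,0]
    - [0.9,-0.03,0,0,0]
    - [0.9,-0.03,0,0,0]
    - [0.9,0,0,0,0]

```text
t: 22.62
eef_pos: [0.5932, -0.0964, 0.0856]
orientation: [0.0, 0.988, 0.155, 0.003]
contact_force: [7.2, 3.5, -1.9]
finger_gap: 0.013
gripper_force: 88.6
```

```bash
python3 st.py
```

```text
t 22.6167 off x -0.10 y -0.20 mm  tip z 26.79 F x,y,z 7.974131970096279 -1.1191650447164645 -1.8828424823431527 M [ 1.1149 -1.7336  0.0058] th -1.26
```

>>> carry_out:
  moves:
    - [0.9,0,0,0.02,0]
    - [0.9,0,0,0.02,0]
    - [0.9,0,0,0.015,0]
    - [0.9,0,0,0,0]

```text
t: 22.95
eef_pos: [0.5934, -0.0965, 0.0837]
orientation: [0.0, 0.988, 0.155, 0.003]
contact_force: [5.5, 5.4, 1.8]
finger_gap: 0.013
gripper_force: 89.1
```

```bash
python3 st.py
```

```text
t 22.95 off x 0.07 y -0.10 mm  tip z 24.92 F x,y,z 6.906875692702378 -3.4816069865305748 1.816327296425019 M [ 1.1838 -1.4935  0.0283] th -1.26
```

>>> carry_out:
  moves:
    - [0.9,0,0,0.02,0]
    - [0.9,0,0,0.02,0]
    - [0.9,0,0,0,0]

```text
t: 23.2
eef_pos: [0.5936, -0.0966, 0.083]
orientation: [-0.0, 0.988, 0.155, 0.003]
contact_force: [2.6, 5.8, 7.8]
finger_gap: 0.0131
gripper_force: 90.5
```

```bash
python3 st.py
```

```text
t 23.2 off x 0.20 y 0.08 mm  tip z 24.20 F x,y,z 4.272933589931537 -4.764639295651868 7.808037939816286 M [ 1.4316 -0.8324  0.0146] th -1.26
```

>>> carry_out:
  moves:
    - [0.9,0,-0.01,0,0]
    - [0.9,0,-0.01,0,0]
    - [0.9,0,0,0,0]

```text
t: 23.45
eef_pos: [0.5935, -0.0965, 0.083]
orientation: [0.001, 0.988, 0.155, 0.003]
contact_force: [3.4, 4.5, 7.3]
finger_gap: 0.0128
gripper_force: 90.0
```

```bash
python3 st.py
```

```text
t 23.45 off x 0.13 y -0.09 mm  tip z 24.21 F x,y,z 4.625904024836268 -3.2264579463718484 7.2765002033504835 M [ 0.9231 -1.0601 -0.023 ] th -1.26
```

>>> carry_out:
  moves:
    - [0.9,-0.02,0,0,0]
    - [0.9,-0.02,0,0,0]
    - [0.9,0,0,0,0]

```text
t: 23.7
eef_pos: [0.5928, -0.0966, 0.083]
orientation: [0.001, 0.988, 0.155, 0.004]
contact_force: [6.6, 3.2, 3.6]
finger_gap: 0.0124
gripper_force: 89.3
```

```bash
python3 st.py
```

```text
t 23.7 off x -0.61 y -0.20 mm  tip z 24.21 F x,y,z 7.227082437251546 -1.053264466405242 3.5511711837475914 M [ 0.9234 -1.6659  0.0301] th -1.26
```

>>> carry_out:
  moves:
    - [0.9,-0.02,0,0.01,0]
    - [0.9,-0.01,0,0.01,0]
    - [0.9,0,0,0,0]

```text
t: 23.95
eef_pos: [0.5913, -0.0969, 0.0819]
orientation: [0.001, 0.988, 0.155, 0.004]
contact_force: [6.9, 4.0, 1.1]
finger_gap: 0.0129
gripper_force: 89.4
```

```bash
python3 st.py
```

```text
t 23.95 off x -2.11 y -0.35 mm  tip z 23.08 F x,y,z 7.784435824134076 -1.657493459329333 1.149304163891753 M [ 0.9386 -1.8693  0.0052] th -1.26
```

>>> carry_out:
  moves:
    - [0.9,-0.02,0,0,0]
    - [0.9,-0.02,0,0,0]
    - [0.9,0,0,0,0]

```text
t: 24.2
eef_pos: [0.5897, -0.0973, 0.0819]
orientation: [0.0, 0.988, 0.155, 0.004]
contact_force: [6.7, 4.1, 2.4]
finger_gap: 0.013
gripper_force: 89.2
```

```bash
python3 st.py
```

```text
t 24.2 off x -3.71 y -0.47 mm  tip z 23.08 F x,y,z 7.585043053751466 -1.8479037113645331 2.4309380510591527 M [ 1.0174 -1.826   0.0339] th -1.26
```

>>> carry_out:
  moves:
    - [0.9,0,0,0.02,0]
    - [0.9,0,0,0.02,0]
    - [0.9,0,0,0,0]

```text
t: 24.45
eef_pos: [0.5898, -0.0974, 0.0801]
orientation: [0.001, 0.988, 0.155, 0.003]
contact_force: [7.3, 3.4, 1.4]
finger_gap: 0.0129
gripper_force: 89.2
```

```bash
python3 st.py
```

```text
t 24.45 off x -3.72 y -0.36 mm  tip z 21.32 F x,y,z 8.018935687483065 -0.9696338313791864 1.361750523748755 M [ 0.9622 -1.9437 -0.0032] th -1.26
```

>>> carry_out:
  moves:
    - [0.9,0,0,0.025,0]
    - [0.9,0,0,0.025,0]
    - [0.9,0,0,0.025,0]
    - [0.9,0,0,0,0]

```text
t: 24.78
eef_pos: [0.5897, -0.0974, 0.0771]
orientation: [0.001, 0.988, 0.155, 0.003]
contact_force: [7.2, 3.5, 1.8]
finger_gap: 0.0127
gripper_force: 89.2
```

```bash
python3 st.py
```

```text
t 24.7833 off x -3.71 y -0.37 mm  tip z 18.29 F x,y,z 7.888956374304053 -1.1625502505728358 1.7642501728792013 M [ 0.9051 -1.9653  0.0043] th -1.26
```

>>> carry_out:
  moves:
    - [0.9,0,0,0.025,0]
    - [0.9,0,0,0.025,0]
    - [0.9,0,0,0.025,0]
    - [0.9,0,0,0,0]

```text
t: 25.12
eef_pos: [0.5897, -0.0974, 0.0741]
orientation: [0.001, 0.988, 0.155, 0.003]
contact_force: [8.0, 2.8, 1.2]
finger_gap: 0.0129
gripper_force: 89.2
```

```bash
python3 st.py
```

```text
t 25.1167 off x -3.73 y -0.38 mm  tip z 15.25 F x,y,z 8.51013172564316 -0.2128805007097463 1.2307506170206337 M [ 0.9662 -1.8808  0.021 ] th -1.26
```

>>> carry_out:
  moves:
    - [0.9,0.02,0,0.03,0]
    - [0.9,0,0,0.03,0]
    - [0.9,0,0,0.03,0]
    - [0.9,0,0,0.03,0]
    - [0.9,0,0,0.03,0]
    - [0.9,0,0,0,0]

```text
t: 25.62
eef_pos: [0.5899, -0.0974, 0.0677]
orientation: [0.001, 0.988, 0.155, 0.003]
contact_force: [6.3, 3.7, 0.8]
finger_gap: 0.0133
gripper_force: 89.0
```

```bash
python3 st.py
```

```text
t 25.6167 off x -3.60 y -0.35 mm  tip z 8.86 F x,y,z 7.0869855311314405 -1.5981829660654079 0.832203748669232 M [ 0.7986 -1.6082  0.05  ] th -1.26
```

>>> carry_out:
  moves:
    - [0.9,0,0,0.02,0]
    - [0.9,0,0,0.02,0]
    - [0.9,0,0,0,0]

```text
t: 25.87
eef_pos: [0.5899, -0.0974, 0.0664]
orientation: [0.0, 0.988, 0.155, 0.003]
contact_force: [5.5, 4.4, 3.0]
finger_gap: 0.0131
gripper_force: 89.6
```

```bash
python3 st.py
```

```text
t 25.8667 off x -3.53 y -0.31 mm  tip z 7.63 F x,y,z 6.615091543262353 -2.4939726148316184 3.038813156035149 M [ 0.8814 -1.3644  0.0017] th -1.26
```

>>> carry_out:
  moves:
    - [0.9,0,0,0.015,0]
    - [0.9,0,0,0.015,0]
    - [0.9,0,0,0,0]

```text
t: 26.12
eef_pos: [0.5901, -0.0974, 0.0663]
orientation: [0.0, 0.988, 0.155, 0.003]
contact_force: [1.6, 5.0, 13.9]
finger_gap: 0.0125
gripper_force: 91.2
```

```bash
python3 st.py
```

```text
t 26.1167 off x -3.43 y -0.24 mm  tip z 7.52 F x,y,z 3.0464608357937646 -4.3137194071234415 13.879339631912066 M [ 1.1473 -0.3028 -0.0481] th -1.26
```

>>> carry_out:
  moves:
    - [0.9,0,0,0.01,0]
    - [0.9,0,0,0.01,0]
    - [0.9,0,0,0,0]
    - [0.9,0,0,0,0]

```text
t: 26.45
eef_pos: [0.5902, -0.0974, 0.0662]
orientation: [0.0, 0.988, 0.155, 0.003]
contact_force: [-2.5, 6.2, 20.3]
finger_gap: 0.0129
gripper_force: 92.2
```

```bash
python3 st.py
```

```text
t 26.45 off x -3.34 y -0.23 mm  tip z 7.44 F x,y,z -0.43664576470189664 -6.690963387029243 20.34174773948793 M [1.4197 0.3885 0.0089] th -1.26
```

>>> carry_out:
  moves:
    - [0.9,0,0,-0.03,0]
    - [0.9,0,0,0,0]
    - [0.4,0,0,0,0]
    - [0.3,0,0,0,0]
    - [0.3,0,0,0,0]
    - [0.3,0,0,0,0]
    - [0.3,0,0,0,0]

```text
t: 27.03
eef_pos: [0.5868, -0.0983, 0.0636]
orientation: [0.0, 0.988, 0.154, -0.0]
contact_force: [-0.1, -0.6, 0.5]
finger_gap: 0.0298
gripper_force: 0.0
```

```bash
python3 st.py
```

```text
t 27.0333 off x -6.81 y -0.43 mm  tip z 4.82 F x,y,z -0.29437155091414147 0.5686905829206452 0.4920744898956356 M [ 0.0005 -0.0119 -0.0614] th -1.262
```

>>> carry_out:
  moves:
    - [0.3,0,0,-0.1,0]
    - [0.3,0,0,-0.3,0]
    - [0.3,0,0,-0.5,0]
    - [0.3,0,0,-0.6,0]
    - [0.3,0,0,-0.6,0]
    - [0.3,0,0,-0.6,0]
    - [0.3,-0.3,0,-0.3,0]
    - [0.3,-0.3,0,0,0]
    - [0.3,0,0,0,0]
    - [0.3,0,0,0,0]
    - [0.3,0,0,0,0]

```text
t: 27.95
eef_pos: [0.5646, -0.1045, 0.184]
orientation: [-0.0, 0.988, 0.154, 0.0]
contact_force: [-0.3, 0.6, 0.0]
finger_gap: 0.0302
gripper_force: 0.0
```

```bash
python3 - <<'E'
from h import *
np.set_printoptions(precision=4,suppress=True,linewidth=200)
f,K,Rc,c,o=grab("wrist"); args=(K,Rc,c); np.savez("w6.npz",f=f,K=K,Rc=Rc,c=c); print(o["eef_pos"],c,o["contact_force"])
g=cv2.cvtColor(f,cv2.COLOR_RGB2GRAY); H=[.5915,-.0965]
for z in(.0555,.0595,.0995): print(z,proj(*args,[*H,z]))
u=proj(*args,[*H,.078]); x0,y0=int(u[0])-40,int(u[1])-40
for r in g[y0:y0+84:2,x0:x0+84]: print("".join("#" if v<22 else "+" if v<40 else "-" if v<110 else "." for v in r))
print(x0,y0)
m=(g<32).astype(np.uint8);n,l,st,ce=cv2.connectedComponentsWithStats(m);i=l[int(u[1]),int(u[0])];print(st[i],ce[i])
for z in (.0795,): print(ray(*args,*ce[i],z))
E
```

```text
[ 0.5646 -0.1045  0.184 ] [ 0.6266 -0.0833  0.3266] [-0.2974  0.5922  0.0388]
0.0555 [271.8605 171.2026]
0.0595 [271.8938 171.9017]
0.0995 [272.2883 180.1897]
....................................................................................
....................................................................................
....................................................................................
....................................................................................
....................................................................................
....................................................................................
....................................................................................
....................................................................................
....................................................................................
....................................................................................
....................................................................................
......
[... 2004 characters left out ...]
-------......................
..............------------------------------------------------------................
...........--------------------------------------------------------........---------
.......-----------------------------------------------------------------------------
.......-----------------------------------------------------------------------------
...---------------------------------------------------------------------------------
...---------------------------------------------------------------------------------
------------------------------------------------------------------------------------
232 135
[260 158  20  41 759] [269.9736 178.2161]
[ 0.5893 -0.0956  0.0795]
```

```bash
python3 -c "
from h import *
print(env.close_job())"
```

```text
the job is handed in; nothing more can be done
None
```

I handed the job in at about 28 s: the cover is closed, and the pin is through the cover, both flow plates and the housing floor, released and standing upright. The collar stopped about where it should for flush (tip about 7.5 mm above the bench), and the highest pin force I read was about 20 N.

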